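# Pull out both flap supports, then lower the serving flap of the tea cupboard

### The arm

A 7-joint arm with a two-finger parallel gripper is mounted at the origin on the work surface. World frame = base frame: x ahead of the robot, y to its left, z up, the work surface at z = 0. Lengths are in m, angles in rad, forces in N, time in s.
With the tool pointing down it reaches from about 0.35 to 0.9 m from the base axis. Payload 7.2 kg.
Tool frame: the origin (TCP) lies midway between the tips of the shut fingers; the grasp point (between the pads) lies 19 mm behind it; z points along the fingers, y is the direction in which the jaws open and shut (so a half turn about z gives the same grasp; the last joint's range is limited). The gripper opens to 85 mm and grips with 20 to 120 N. Pads are 22 mm wide; open, the fingers measure 114 mm over their backs; the gripper's body (76 mm by 85 mm) begins 54 mm behind the grasp point. The pads swing forward as they close: fully open they stand 13 mm farther back than shut.
Start: joints at [1.036, 0.411, -0.013, 1.596, 0.006, 1.134, -0.082], TCP at [0.281, -0.558, 0.231] pointing down, gripper open.
Joint ranges: [-2.95, 2.95], [-0.29, 1.99], [-1.47, 1.44], [0.14, 2.54], [-1.03, 4.17], [0.13, 1.85], [-2.86, 2.86]. Speed limits (rad/s): [2.39, 2.39, 3.01, 3.01, 3.14, 3.14, 3.14].

### API

Orientations are given as a unit quaternion [x, y, z, w].
In Python, from station import status, imaging, ticket gives the robot as it stands.
- The arm moves only by the tool apply_moves, never from a script. Its argument "targets" is a list of rows, each an object of numbers: "jaw": the opening, from -1 (shut) to 1 (fully open), so that 0 is half open; "tx", "ty", "tz": the shift along the world's x, y, z in cm; "ax", "ay", "az": the turn, a rotation vector about the world's x, y, z in rad. In form: [{"jaw": .., "tx": .., "ty": .., "tz": .., "ax": .., "ay": .., "az": ..}, ...]. A call has 1 to 8 rows; each row is the pose to reach, as a shift and turn from the pose commanded when the call began; what a row does not reach only later rows make up. A row lasts 1/10 s, in which the tool goes at most 50 mm and 8.59 degrees, less where a joint would pass 70% of its speed; a pose out of reach is approached as far as the arm can. A call with a gripper value outside its range is refused whole. The fingers move at their own pace and stop on an object; "force" is the grip in N (left out, the last holds). Time passes only in rows, so rows that repeat a pose let the fingers close. It gives the time, the measured TCP pose, the force and the opening at its end, in the units of the state.
- status.read_state(): the state, without advancing time (a new reading comes with each control period).
- imaging.grab_frame(name): name is "scene" or "top" or "wrist"; returns a dict with "color" (480x640x3 uint8, red, green, blue), "mtx" (3x3 intrinsics, pixels), "R" (3x3) and "t" (3): a world point X has camera coordinates R X + t; the wrist camera has in their place "T_tool_cam" (4x4, takes a point from camera to tool coordinates, whose origin is the TCP and whose axes are the flange's). Camera axes: x right, y down, z forward; pixel columns grow to the right and rows downward; lengths in m; the calibration is good to about 2 mm. A picture is of the moment at which its call begins: read the wrist's pose just before it. There is no depth.
- ticket.sign_off(): hands the job in, once; it reports no verdict.
The state is a dict: "t": time; "joint_positions": joint angles; "dq": joint speeds; "joint_efforts": joint torques, N m; "tool_pos": TCP position; "orientation": TCP orientation; "contact_force": force on the tool from outside, world axes, zero at the start; "moment": the same for the moment, N m; "gripper_width": finger opening in m.
Only numpy, scipy, OpenCV 4.12 (cv2) and the standard library are available. Lean on these libraries where they do the work, as an engineer would, in place of code of your own. Each camera call takes 0.05 s, during which the arm holds its last target. There are 200 camera calls.

### The job

Open the tea cupboard's serving flap for use: first pull both wooden slide-out supports at its front fully out, and only then take the flap by its steel bar and lower it gently until it lies level on them. Do not let the flap drop, leave the small swing door under it shut, and leave the jar and the tea bowls on the shelf top standing where they are.

Things in the scene. Friction and masses are not known exactly. Their poses are not given: they have to be found in the camera images.
- support_left (a joint): How far the left (+y) slide-out support is pulled out, m: 0 pushed in, 0.09 fully out at its stop. It slides out of the cupboard's front along the cupboard's -x with about 2 N friction and stays where left. Wooden bar 22 mm wide, 36 mm high, top 96 mm above the table; its end stands 25 mm out of the front when pushed in.
- support_right (a joint): The same for the right (-y) support.
- flap (a joint): Flap hinge angle, rad: 0 shut (leaning back 15 degrees from upright, held by its weight), 1.83 level, pointing to the robot; without supports it swings on below level. White board 340 mm wide, 130 mm from hinge to free edge, 14 mm thick, 0.5 kg; lightly damped: let go on the way, it falls.
- support_left_tab (a point): Grip point of the wooden tab on the left support's end: tab 16 mm wide (y), 28 mm high, 50 mm long; the point is at its middle, 78 mm above the table, 53 mm in front of the cupboard's front when pushed in; the tab goes on 23 mm to the robot. x points into the cupboard (against the pull), y to its left, z up. The tabs are 250 mm apart along y.
- support_right_tab (a point): The same point on the right support's tab; same axes.
- flap_bar (a point): Middle of the round steel bar handle beyond the flap's free edge: 12 mm thick, 130 mm long along y, on an arm at each end; 34 mm clear gap to the flap's edge. Its axis is 170 mm from the hinge line along the board and 7 mm to the outer side (below, when level). 276 mm above the table shut, 103 mm level. Axes turn with the flap; when shut: x into the cupboard, y left, z up.
- flap_hinge (a point): Middle of the flap's hinge line (along y) at its lower edge, fixed, 110 mm above the table, 15 mm behind the cupboard's front. x points into the cupboard, y to its left, z up. The cupboard is 380 mm wide, 270 mm deep, its shelf top 218 mm high, starting 43 mm behind the hinge.
- door (a joint): Opening angle of the small white swing door (180 x 74 mm, small round steel knob) between the supports, under the flap, rad: 0 shut. It is to stay shut.
- jar: Bystander: squat blue glass jar with a cork lid, 68 mm wide, 58 mm high, on the shelf top. Origin at the centre of its underside.
- bowl_a: Bystander: upturned white porcelain tea bowl, 84 mm wide, 44 mm high, on the shelf top. Origin at the centre of its underside.
- bowl_b: Bystander: another bowl just like it.

How it is judged:
On the way:
1. both supports are pulled out (75 mm or more of 90 mm) while the flap is still up (value of joint each of support_left, support_right above 0.075 m and value of joint flap below 0.4 rad), for 0.2 s.
At the end, for the whole second after the job is handed in: Both supports are out by 70 mm or more of their 90 mm, the flap lies still on them, level within about 7 degrees, and the small door is shut (under 7 degrees) (value of joint each of support_left, support_right above 0.07 m and value of joint flap between 1.71 and 1.95 rad and velocity of joint flap between -0.05 and 0.05 rad/s and value of joint door below 0.12 rad); the robot touches nothing.
It fails at once if the flap is lowered (past 0.6 rad) before both supports are out by 65 mm (value of joint flap above 0.6 rad and value of joint any of support_left, support_right below 0.065 m).
It fails at once if the flap is dropped (its hinge turns faster than 1.7 rad/s while the bar is still over 30 mm above its resting height) (value of joint flap below 1.65 rad and velocity of joint flap above 1.7 rad/s).
It fails at once if the small door is pulled open (over 0.2 rad) (value of joint door above 0.2 rad).
It fails at once if the jar or a tea bowl is shifted by more than 30 mm or knocked over (distance of any of jar, bowl_a, bowl_b from where it was at the start of the episode above 0.03 m or angle between any of jar, bowl_a, bowl_b's own z axis and vertical above 0.35 rad).
It also fails if it takes over 64 s, if anything falls off the work surface, if the arm or the gripper's body presses on something with over 40 N, if the wrist force passes 120 N, or if a joint passes its speed limit or range.

## Working session

There is one attempt and no reset: what is moved stays moved. The work goes in short steps, Python scripts to look and compute and a tool call to move; the robot and the scene stay as the last step left them, time stands still between calls to the robot, and variables do not carry over. Pictures are saved under pics/ and viewed, about 8 in all and at most 12, crops included, and the job is handed in when it is done.

Besides the shell and the picture viewer there is one more tool, called after "Call:" as a command line: name --argument value ..., lists and objects as JSON in quotes. apply_moves: Moves the arm, as the interface text tells. Its arguments: {"type":"object","properties":{"targets":{"type":"array","items":{"type":"object","properties":{"jaw":{"type":"number"},"tx":{"type":"number"},"ty":{"type":"number"},"tz":{"type":"number"},"ax":{"type":"number"},"ay":{"type":"number"},"az":{"type":"number"}}}},"force":{"type":"number"}},"required":["targets"]}

```bash
ls; mkdir -p pics
python3 - <<'E'
from station import status, imaging
import cv2,numpy as np,pickle
s=status.read_state();print({k:np.round(v,3) for k,v in s.items()})
for n in("scene","top"):
    f=imaging.grab_frame(n);pickle.dump(f,open(f"{n}.pkl","wb"));cv2.imwrite(f"pics/{n}0.png",f["color"][:,:,::-1])
    print(n,f["mtx"].round(1).tolist(),f["R"].round(3).tolist(),f["t"].round(3).tolist(), (-f["R"].T@f["t"]).round(3))
E
```

```text
pics
{'t': np.float64(0.0), 'joint_positions': array([ 1.036,  0.412, -0.013,  1.597,  0.006,  1.134, -0.082]), 'dq': array([-0.   , -0.001, -0.001, -0.001,  0.002,  0.001,  0.002]), 'joint_efforts': array([ 1.0000e-03, -6.0062e+01,  6.8300e-01, -2.9942e+01,  1.4000e-02,
        1.0000e-02,  0.0000e+00]), 'tool_pos': array([ 0.281, -0.558,  0.23 ]), 'orientation': array([ 0.973,  0.231, -0.   , -0.001]), 'contact_force': array([-0.397, -0.108, -0.28 ]), 'moment': array([-0.037,  0.05 ,  0.056]), 'gripper_width': np.float64(0.085)}
scene [[456.5, 0.0, 310.9], [0.0, 456.5, 242.7], [0.0, 0.0, 1.0]] [[-0.107, 0.994, 0.005], [0.866, 0.095, -0.49], [-0.488, -0.048, -0.872]] [0.035, -0.477, 1.114] [0.961 0.064 0.737]
top [[624.4, 0.0, 319.2], [0.0, 624.4, 236.3], [0.0, 0.0, 1.0]] [[0.023, -0.999, -0.022], [-0.993, -0.021, -0.113], [0.112, 0.024, -0.993]] [0.034, 0.642, 1.091] [0.515 0.02  1.157]
```

View pics/scene0.png

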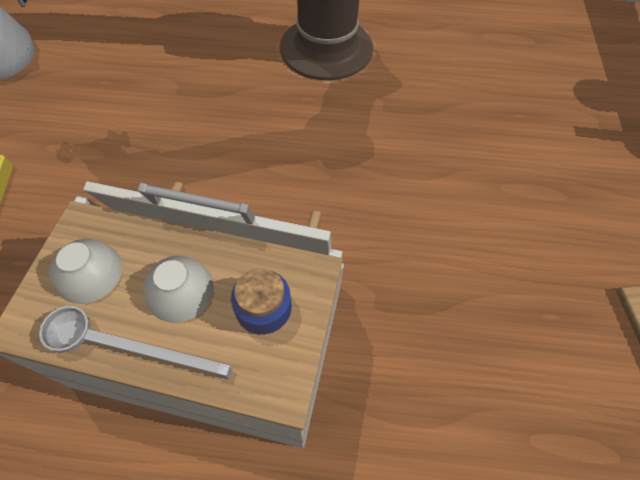

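View pics/top0.png

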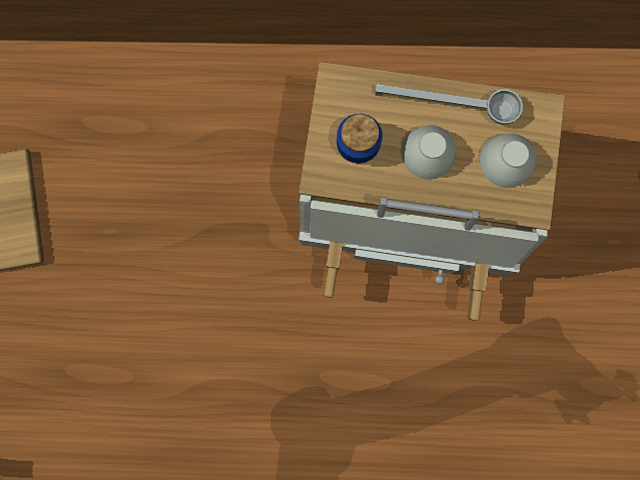

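The top view shows the tab tips near (329,297) and (474,320), and the bar from (381,207) to (476,216). In the scene view, taken from behind, the bar runs from (142,188) to (247,210), with tab tips near (179,184) and (315,212). Next I'll triangulate these points and fit the cupboard pose.

```bash
cat > h.py <<'E'
import numpy as np,cv2,pickle
from scipy.optimize import least_squares
F={n:pickle.load(open(n+".pkl","rb")) for n in("scene","top")}
def proj(n,X):
    f=F[n];c=np.atleast_2d(X)@f["R"].T+f["t"];p=c@f["mtx"].T;return p[:,:2]/p[:,2:]
def tri(a,b):
    P=[F[n]["mtx"]@np.c_[F[n]["R"],F[n]["t"]] for n in("scene","top")]
    X=cv2.triangulatePoints(P[0],P[1],np.array(a,float),np.array(b,float));return X[:3]/X[3]
def world(p,L):
    c,s=np.cos(p[2]),np.sin(p[2]);L=np.atleast_2d(L).astype(float);return np.c_[p[0]+c*L[:,0]-s*L[:,1],p[1]+s*L[:,0]+c*L[:,1],L[:,2]]
E
python3 - <<'E'
from h import *
for n,a,b in[("bar+y",(247,210),(381,207)),("bar-y",(142,188),(476,216)),("tabL",(316,212),(329,296)),("tabR",(180,184),(474,319))]:
    print(n,tri(a,b).ravel().round(4))
M=[("top",(381,206),(.052,.065,.276)),("top",(477,215),(.052,-.065,.276)),("scene",(247,210),(.052,.065,.276)),("scene",(142,188),(.052,-.065,.276)),
("top",(329,296),(-.076,.125,.078)),("top",(474,319),(-.076,-.125,.078)),
("top",(320,63),(.27,.19,.218)),("top",(565,96),(.27,-.19,.218)),("scene",(303,438),(.27,.19,.218)),("scene",(0,347),(.27,-.19,.218))]
def r(p): return np.concatenate([proj(n,world(p,L))[0]-u for n,u,L in M])
s=least_squares(r,[.6,-.1,0],loss="soft_l1",f_scale=2);print(s.x.round(4));print(r(s.x).reshape(-1,2).round(1))
p=s.x
print("tabs",world(p,[[-.053,.125,.078],[-.053,-.125,.078]]).round(4),"bar",world(p,[.052,0,.276]).round(4),"hinge",world(p,[.015,0,.11]).round(4))
E
```

```text
bar+y [ 0.6597 -0.0456  0.2661]
bar-y [ 0.6478 -0.1793  0.2752]
tabL [0.5335 0.0285 0.0826]
tabR [ 0.4999 -0.2185  0.0804]
[ 0.6032 -0.1048 -0.1234]
[[  1.2  -2.2]
 [ -3.8   1.7]
 [ -2.7  -2.5]
 [  2.   -0.7]
 [ -0.4  -5.5]
 [ -0.5  -7.1]
 [ -1.3  -0.7]
 [ -2.2  -1.1]
 [ -0.6 -11.2]
 [-17.6  -0.8]]
tabs [[ 0.5659  0.0258  0.078 ]
 [ 0.5352 -0.2223  0.078 ]] bar [[ 0.6548 -0.1112  0.276 ]] hinge [[ 0.618  -0.1066  0.11  ]]
```

Call:
apply_moves --targets '[{"jaw": 0.2, "tx": 18, "ty": 32, "tz": 2, "az": -0.59}, {"jaw": 0.2, "tx": 18, "ty": 32, "tz": 2, "az": -0.59}, {"jaw": 0.2, "tx": 18, "ty": 32, "tz": 2, "az": -0.59}, {"jaw": 0.2, "tx": 18, "ty": 32, "tz": 2, "az": -0.59}, {"jaw": 0.2, "tx": 18, "ty": 32, "tz": 2, "az": -0.59}, {"jaw": 0.2, "tx": 18, "ty": 32, "tz": 2, "az": -0.59}, {"jaw": 0.2, "tx": 18, "ty": 32, "tz": 2, "az": -0.59}, {"jaw": 0.2, "tx": 18, "ty": 32, "tz": 2, "az": -0.59}]' --force 60

```text
schema error: expected keys jaw, tx, ty, tz, ax, ay, az
```

Run:
```python
from station import status, imaging
import cv2,numpy as np,pickle
from h import *
from scipy.spatial.transform import Rotation as Ro
s=status.read_state();print(s["t"],s["tool_pos"].round(4),s["orientation"].round(4))
f=imaging.grab_frame("wrist");print(np.round(f["T_tool_cam"],3).tolist(),f["mtx"].round(1).tolist())
T=np.eye(4);T[:3,:3]=Ro.from_quat(s["orientation"]).as_matrix();T[:3,3]=s["tool_pos"];T=np.linalg.inv(T@f["T_tool_cam"])
pickle.dump(dict(color=f["color"],mtx=f["mtx"],R=T[:3,:3],t=T[:3,3]),open("wrist.pkl","wb"))
a=f["color"][:,:,::-1];b=F["top"]["color"][180:340,290:560,::-1]
cv2.imwrite("pics/w1.png",a)
cv2.imwrite("pics/topz.png",cv2.resize(b,None,fx=2.9,fy=2.9,interpolation=cv2.INTER_CUBIC))
```

```text
0.1 [ 0.281  -0.5578  0.2306] [ 9.729e-01  2.313e-01 -2.000e-04 -7.000e-04]
[[-0.001, -0.961, -0.277, 0.071], [1.0, -0.001, -0.0, 0.001], [-0.0, -0.277, 0.961, -0.143], [0.0, 0.0, 0.0, 1.0]] [[332.9, 0.0, 327.8], [0.0, 332.9, 239.7], [0.0, 0.0, 1.0]]
```

View pics/w1.png

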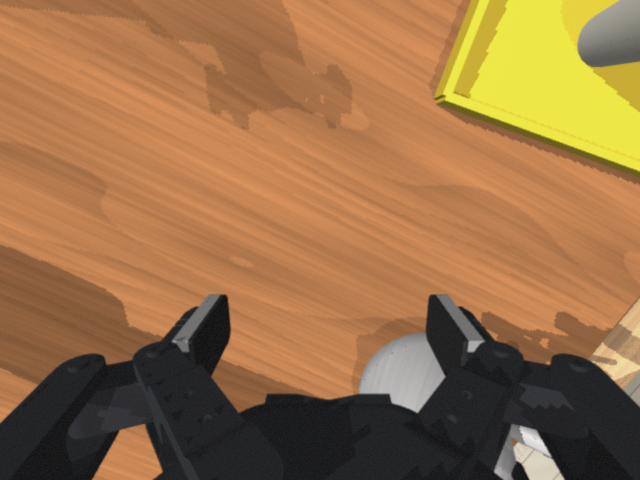

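View pics/topz.png

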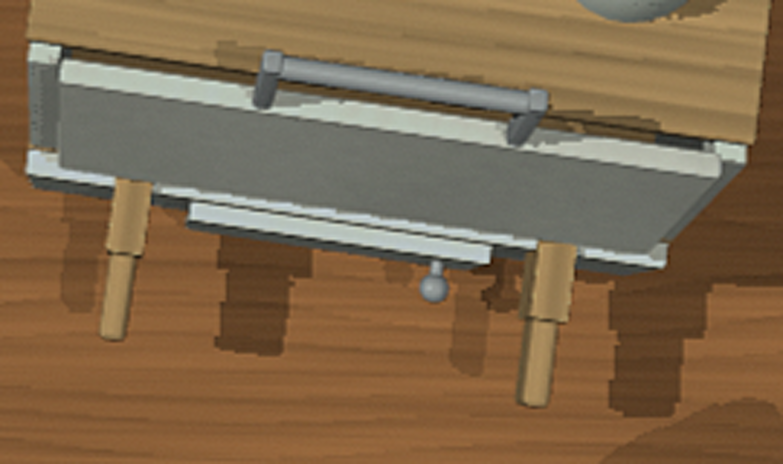

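The first wrist view was taken from the start pose because that move was refused: every row needs all keys. It shows a grey pot under the hand and a yellow tray beyond. In the top zoom, converted to full-image pixels, the tips are at (329,296.6) and (474.5,319.7), the steps at (332.4,267.6) and (478.6,290.3), and the knob near (440,279).

Call:
apply_moves --targets '[{"jaw": 0.2, "tx": 5, "ty": 4, "tz": 2, "ax": 0, "ay": 0, "az": -0.15}, {"jaw": 0.2, "tx": 18, "ty": 32, "tz": 2, "ax": 0, "ay": 0, "az": -0.59}, {"jaw": 0.2, "tx": 18, "ty": 32, "tz": 2, "ax": 0, "ay": 0, "az": -0.59}, {"jaw": 0.2, "tx": 18, "ty": 32, "tz": 2, "ax": 0, "ay": 0, "az": -0.59}, {"jaw": 0.2, "tx": 18, "ty": 32, "tz": 2, "ax": 0, "ay": 0, "az": -0.59}, {"jaw": 0.2, "tx": 18, "ty": 32, "tz": 2, "ax": 0, "ay": 0, "az": -0.59}, {"jaw": 0.2, "tx": 18, "ty": 32, "tz": 2, "ax": 0, "ay": 0, "az": -0.59}, {"jaw": 0.2, "tx": 18, "ty": 32, "tz": 2, "ax": 0, "ay": 0, "az": -0.59}]' --force 60

```text
t: 0.95
tool_pos: [0.4629, -0.2337, 0.2514]
orientation: [0.998, -0.059, 0.0, -0.001]
contact_force: [0.7, -0.2, -0.3]
gripper_width: 0.0511
```

```bash
cat > wr.py <<'E'
from station import status, imaging
import cv2,numpy as np,pickle,sys
from scipy.spatial.transform import Rotation as Ro
n=sys.argv[1]
s=status.read_state();print(s["t"],s["tool_pos"].round(4),s["orientation"].round(4),s["contact_force"].round(1),s["gripper_width"])
f=imaging.grab_frame("wrist")
T=np.eye(4);T[:3,:3]=Ro.from_quat(s["orientation"]).as_matrix();T[:3,3]=s["tool_pos"];T=np.linalg.inv(T@f["T_tool_cam"])
pickle.dump(dict(color=f["color"],mtx=f["mtx"],R=T[:3,:3],t=T[:3,3]),open("wrist.pkl","wb"))
cv2.imwrite(f"pics/{n}.png",f["color"][:,:,::-1])
E
python3 wr.py w2
python3 - <<'E'
from h import *
M=[("top",(383.8,201.7),(.052,.062,.276)),("top",(476.2,214.1),(.052,-.062,.276)),
("top",(329,296.6),(-.076,.125,.078)),("top",(474.5,319.7),(-.076,-.125,.078)),("top",(332.4,267.6),(-.025,.125,.096)),("top",(478.6,290.3),(-.025,-.125,.096)),
("top",(320,63),(.27,.19,.218)),("top",(565,96),(.27,-.19,.218))]
def r(p): return np.concatenate([proj(n,world(p,L))[0]-u for n,u,L in M])
s=least_squares(r,[.6,-.1,0],loss="soft_l1",f_scale=2);print(s.x.round(4));print(r(s.x).reshape(-1,2).round(1))
p=s.x
print("tabs",world(p,[[-.053,.125,.078],[-.053,-.125,.078]]).round(4),"bar",world(p,[.052,0,.276]).round(4),"hinge",world(p,[.015,0,.11]).round(4))
E
```

```text
0.95 [ 0.4629 -0.2337  0.2514] [ 9.982e-01 -5.930e-02  3.000e-04 -6.000e-04] [ 0.7 -0.2 -0.3] 0.05114214958941603
[ 0.5987 -0.1059 -0.1269]
[[ 1.4  5.4]
 [-4.1  5.6]
 [ 0.  -3.8]
 [-0.5 -4.9]
 [ 1.  -4.8]
 [ 1.5 -5.6]
 [ 0.1  1.7]
 [-0.9  2.2]]
tabs [[ 0.562   0.0248  0.078 ]
 [ 0.5303 -0.2232  0.078 ]] bar [[ 0.6503 -0.1125  0.276 ]] hinge [[ 0.6136 -0.1078  0.11  ]]
```

View pics/w2.png

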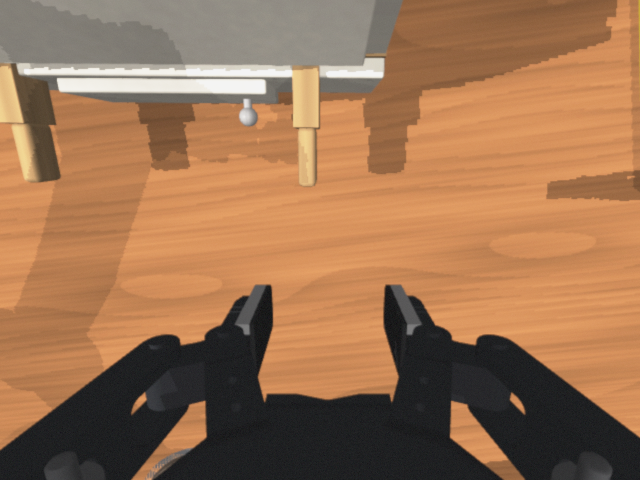

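```bash
cat >> h.py <<'E'
F["wrist"]=pickle.load(open("wrist.pkl","rb"))
def ray(n,uv,z):
    f=F[n];d=f["R"].T@np.linalg.solve(f["mtx"],[*uv,1.]);o=-f["R"].T@f["t"];return (o+d*(z-o[2])/d[2])
def triN(obs):
    A=[];b=[]
    for n,uv in obs:
        f=F[n];d=f["R"].T@np.linalg.solve(f["mtx"],[*uv,1.]);d/=np.linalg.norm(d);o=-f["R"].T@f["t"];Q=np.eye(3)-np.outer(d,d);A.append(Q);b.append(Q@o)
    X=np.linalg.solve(sum(A),sum(b));return X,[np.linalg.norm(q@X-c) for q,c in zip(A,b)]
E
python3 - <<'E'
from h import *
for nm,w,t in[("Rtip",(307,185),(474.5,319.7)),("Rstep",(306,127),(478.6,290.3)),("Ltip",(42,180),(329,296.6)),("Lstep",(26,123),(332.4,267.6))]:
    X,e=triN([("wrist",w),("top",t)]);print(nm,X.round(4),np.round(e,4),ray("wrist",w,.092).round(4),ray("top",t,.092).round(4))
E
```

```text
Rtip [ 0.4995 -0.2193  0.0859] [0.0003 0.0003] [ 0.5005 -0.2196  0.092 ] [ 0.4993 -0.218   0.092 ]
Rstep [ 0.5494 -0.2255  0.0907] [0.0005 0.0005] [ 0.5498 -0.2256  0.092 ] [ 0.5488 -0.2251  0.092 ]
Ltip [0.533  0.0276 0.0794] [0.0004 0.0004] [0.5334 0.0168 0.092 ] [0.5324 0.0275 0.092 ]
Lstep [0.5831 0.0227 0.0808] [0.0006 0.0006] [0.5819 0.0133 0.092 ] [0.5818 0.0228 0.092 ]
```

Call:
apply_moves --targets '[{"jaw": 0.2, "tx": 3, "ty": 1, "tz": -2, "ax": 0, "ay": 0, "az": -0.012}, {"jaw": 0.2, "tx": 5.5, "ty": 1.7, "tz": -4, "ax": 0, "ay": 0, "az": -0.012}, {"jaw": 0.2, "tx": 5.5, "ty": 1.7, "tz": -8, "ax": 0, "ay": 0, "az": -0.012}, {"jaw": 0.2, "tx": 5.5, "ty": 1.7, "tz": -12, "ax": 0, "ay": 0, "az": -0.012}, {"jaw": 0.2, "tx": 5.5, "ty": 1.7, "tz": -15, "ax": 0, "ay": 0, "az": -0.012}, {"jaw": 0.2, "tx": 5.5, "ty": 1.7, "tz": -17.5, "ax": 0, "ay": 0, "az": -0.012}, {"jaw": 0.2, "tx": 5.5, "ty": 1.7, "tz": -19.2, "ax": 0, "ay": 0, "az": -0.012}, {"jaw": 0.2, "tx": 5.5, "ty": 1.7, "tz": -19.2, "ax": 0, "ay": 0, "az": -0.012}]' --force 60

```text
t: 1.8
tool_pos: [0.5143, -0.2208, 0.0567]
orientation: [0.998, -0.068, -0.002, -0.001]
contact_force: [-1.3, 0.2, -0.5]
gripper_width: 0.051
```

Call:
apply_moves --targets '[{"jaw": -1, "tx": 0, "ty": 0, "tz": 0, "ax": 0, "ay": 0, "az": 0}, {"jaw": -1, "tx": 0, "ty": 0, "tz": 0, "ax": 0, "ay": 0, "az": 0}, {"jaw": -1, "tx": 0, "ty": 0, "tz": 0, "ax": 0, "ay": 0, "az": 0}, {"jaw": -1, "tx": 0, "ty": 0, "tz": 0, "ax": 0, "ay": 0, "az": 0}, {"jaw": -1, "tx": 0, "ty": 0, "tz": 0, "ax": 0, "ay": 0, "az": 0}]' --force 60

```text
t: 2.3
tool_pos: [0.5173, -0.221, 0.0607]
orientation: [0.998, -0.067, 0.001, 0.0]
contact_force: [-1.1, 2.8, 5.9]
gripper_width: 0.0157
```

Call:
apply_moves --targets '[{"jaw": -1, "tx": -1, "ty": 0.13, "tz": 0, "ax": 0, "ay": 0, "az": 0}, {"jaw": -1, "tx": -2.5, "ty": 0.32, "tz": 0, "ax": 0, "ay": 0, "az": 0}, {"jaw": -1, "tx": -4, "ty": 0.52, "tz": 0, "ax": 0, "ay": 0, "az": 0}, {"jaw": -1, "tx": -5.5, "ty": 0.72, "tz": 0, "ax": 0, "ay": 0, "az": 0}, {"jaw": -1, "tx": -6.8, "ty": 0.88, "tz": 0, "ax": 0, "ay": 0, "az": 0}, {"jaw": -1, "tx": -7.8, "ty": 1.01, "tz": 0, "ax": 0, "ay": 0, "az": 0}, {"jaw": -1, "tx": -8.2, "ty": 1.07, "tz": 0, "ax": 0, "ay": 0, "az": 0}, {"jaw": -1, "tx": -8.2, "ty": 1.07, "tz": 0, "ax": 0, "ay": 0, "az": 0}]'

```text
t: 3.1
tool_pos: [0.4426, -0.2115, 0.061]
orientation: [0.998, -0.067, 0.009, 0.001]
contact_force: [26.7, -3.5, -19.3]
gripper_width: 0.0149
```

Call:
apply_moves --targets '[{"jaw": -1, "tx": -0.4, "ty": 0.05, "tz": 0, "ax": 0, "ay": 0, "az": 0}, {"jaw": -1, "tx": -0.7, "ty": 0.09, "tz": 0, "ax": 0, "ay": 0, "az": 0}, {"jaw": -1, "tx": -0.7, "ty": 0.09, "tz": 0, "ax": 0, "ay": 0, "az": 0}, {"jaw": -1, "tx": -0.7, "ty": 0.09, "tz": 0, "ax": 0, "ay": 0, "az": 0}]'

```text
t: 3.5
tool_pos: [0.4418, -0.2114, 0.0616]
orientation: [0.998, -0.066, 0.014, 0.002]
contact_force: [44.1, -5.9, -35.3]
gripper_width: 0.015
```

Call:
apply_moves --targets '[{"jaw": -1, "tx": 0.7, "ty": -0.09, "tz": 0, "ax": 0, "ay": 0, "az": 0}, {"jaw": -1, "tx": 1.0, "ty": -0.13, "tz": 0, "ax": 0, "ay": 0, "az": 0}, {"jaw": 0.1, "tx": 1.0, "ty": -0.13, "tz": 0, "ax": 0, "ay": 0, "az": 0}, {"jaw": 0.1, "tx": 1.0, "ty": -0.13, "tz": 0, "ax": 0, "ay": 0, "az": 0}, {"jaw": 0.1, "tx": 1.0, "ty": -0.13, "tz": 0, "ax": 0, "ay": 0, "az": 0}, {"jaw": 0.1, "tx": 1.0, "ty": -0.13, "tz": 5, "ax": 0, "ay": 0, "az": 0}, {"jaw": 0.1, "tx": 1.0, "ty": -0.13, "tz": 10, "ax": 0, "ay": 0, "az": 0}, {"jaw": 0.1, "tx": 1.0, "ty": -0.13, "tz": 14, "ax": 0, "ay": 0, "az": 0}]'

```text
t: 4.3
tool_pos: [0.4366, -0.211, 0.2014]
orientation: [0.998, -0.068, 0.0, 0.0]
contact_force: [0.8, -1.0, -0.6]
gripper_width: 0.0469
```

```bash
python3 wr.py w3
```

```text
4.3 [ 0.4366 -0.211   0.2014] [ 0.9977 -0.0679  0.      0.    ] [ 0.8 -1.  -0.6] 0.04693791609248527
```

View pics/w3.png

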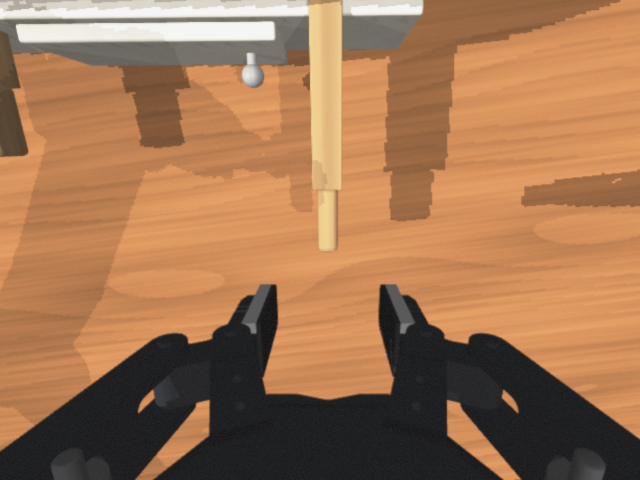

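Run:
```python
from h import *
for nm,uv,z in [("tip",(328,250),.088),("step",(327,190),.096),("knob",(253,75),.07),("front R corner",(422,11),.11),("front R low",(422,11),.06)]:print(nm,ray("wrist",uv,z).round(4))
u=np.array([np.cos(-.13),np.sin(-.13)])
print("travel",(np.array([.4999,-.2187])-ray("wrist",(328,250),.088)[:2])@u,(np.array([.549,-.2253])-ray("wrist",(327,190),.096)[:2])@u)
```

```text
tip [ 0.4254 -0.2102  0.088 ]
step [ 0.4746 -0.2162  0.096 ]
knob [ 0.5642 -0.1724  0.07  ]
front R corner [ 0.5768 -0.2891  0.11  ]
front R low [ 0.5916 -0.3036  0.06  ]
travel 0.07494357974856211 0.07496286153501422
```

Run:
```python
from h import *
u=np.array([np.cos(-.13),np.sin(-.13)])
R0=np.array([.549,-.2253])
for uv in [(518.6,271.4),(299.7,241.4),(518.6,268)]:
  for z in(.06,.1,.11):
    X=ray("top",uv,z);print(uv,z,X.round(4),"ahead of initial step",((X[:2]-R0)@u).round(4))
```

```text
(518.6, 271.4) 0.06 [ 0.5843 -0.3021  0.06  ] ahead of initial step 0.045
(518.6, 271.4) 0.1 [ 0.5818 -0.2903  0.1   ] ahead of initial step 0.0409
(518.6, 271.4) 0.11 [ 0.5811 -0.2874  0.11  ] ahead of initial step 0.0399
(299.7, 241.4) 0.06 [0.6289 0.0816 0.06  ] ahead of initial step 0.0395
(299.7, 241.4) 0.1 [0.6248 0.0794 0.1   ] ahead of initial step 0.0356
(299.7, 241.4) 0.11 [0.6237 0.0788 0.11  ] ahead of initial step 0.0347
(518.6, 268) 0.06 [ 0.5902 -0.3022  0.06  ] ahead of initial step 0.0509
(518.6, 268) 0.1 [ 0.5875 -0.2904  0.1   ] ahead of initial step 0.0466
(518.6, 268) 0.11 [ 0.5868 -0.2875  0.11  ] ahead of initial step 0.0455
```

Call:
apply_moves --targets '[{"jaw": 0.2, "tx": 2, "ty": 4.5, "tz": 0, "ax": 0, "ay": 0, "az": 0}, {"jaw": 0.2, "tx": 4, "ty": 9, "tz": 0, "ax": 0, "ay": 0, "az": 0}, {"jaw": 0.2, "tx": 6, "ty": 13.5, "tz": 0, "ax": 0, "ay": 0, "az": 0}, {"jaw": 0.2, "tx": 8, "ty": 18, "tz": 0, "ax": 0, "ay": 0, "az": 0}, {"jaw": 0.2, "tx": 10, "ty": 22, "tz": 0, "ax": 0, "ay": 0, "az": 0}, {"jaw": 0.2, "tx": 11.2, "ty": 23.6, "tz": -2, "ax": 0, "ay": 0, "az": 0}, {"jaw": 0.2, "tx": 11.2, "ty": 23.6, "tz": -4, "ax": 0, "ay": 0, "az": 0}, {"jaw": 0.2, "tx": 11.2, "ty": 23.6, "tz": -4, "ax": 0, "ay": 0, "az": 0}]'

```text
t: 5.15
tool_pos: [0.5469, 0.0253, 0.1563]
orientation: [0.998, -0.067, -0.003, 0.001]
contact_force: [-0.3, -0.7, 0.5]
gripper_width: 0.0516
```

```bash
python3 wr.py w4; python3 -c "
from h import *
print(proj('wrist',[[.533,.0275,.088],[.582,.0226,.096]]).round(0))"
```

```text
5.15 [0.5469 0.0253 0.1563] [ 9.977e-01 -6.700e-02 -3.000e-03  5.000e-04] [-0.3 -0.7  0.5] 0.051595280382777386
[[326. 274.]
 [323. 204.]]
```

View pics/w4.png

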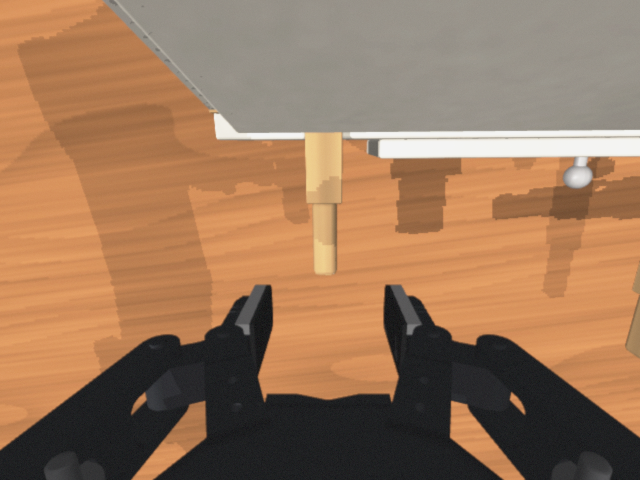

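The left tab tip is at (326,274) and its step at (323,203), exactly as predicted. I'll descend, grip and pull.

Call:
apply_moves --targets '[{"jaw": 0.2, "tx": 0, "ty": 0, "tz": -4, "ax": 0, "ay": 0, "az": 0}, {"jaw": 0.2, "tx": 0, "ty": 0, "tz": -8, "ax": 0, "ay": 0, "az": 0}, {"jaw": 0.2, "tx": 0, "ty": 0, "tz": -10.1, "ax": 0, "ay": 0, "az": 0}, {"jaw": -1, "tx": 0, "ty": 0, "tz": -10.1, "ax": 0, "ay": 0, "az": 0}, {"jaw": -1, "tx": 0, "ty": 0, "tz": -10.1, "ax": 0, "ay": 0, "az": 0}, {"jaw": -1, "tx": 0, "ty": 0, "tz": -10.1, "ax": 0, "ay": 0, "az": 0}, {"jaw": -1, "tx": 0, "ty": 0, "tz": -10.1, "ax": 0, "ay": 0, "az": 0}, {"jaw": -1, "tx": 0, "ty": 0, "tz": -10.1, "ax": 0, "ay": 0, "az": 0}]' --force 60

```text
t: 6.0
tool_pos: [0.5505, 0.0269, 0.0601]
orientation: [0.998, -0.067, 0.002, -0.001]
contact_force: [3.1, 5.5, -6.9]
gripper_width: 0.0152
```

Call:
apply_moves --targets '[{"jaw": -1, "tx": -1, "ty": 0.13, "tz": 0, "ax": 0, "ay": 0, "az": 0}, {"jaw": -1, "tx": -2.5, "ty": 0.32, "tz": 0, "ax": 0, "ay": 0, "az": 0}, {"jaw": -1, "tx": -4, "ty": 0.52, "tz": 0, "ax": 0, "ay": 0, "az": 0}, {"jaw": -1, "tx": -5.5, "ty": 0.72, "tz": 0, "ax": 0, "ay": 0, "az": 0}, {"jaw": -1, "tx": -6.6, "ty": 0.86, "tz": 0, "ax": 0, "ay": 0, "az": 0}, {"jaw": -1, "tx": -7.4, "ty": 0.96, "tz": 0, "ax": 0, "ay": 0, "az": 0}, {"jaw": -1, "tx": -7.8, "ty": 1.01, "tz": 0, "ax": 0, "ay": 0, "az": 0}, {"jaw": -1, "tx": -7.8, "ty": 1.01, "tz": 0, "ax": 0, "ay": 0, "az": 0}]'

```text
t: 6.8
tool_pos: [0.474, 0.0366, 0.0601]
orientation: [0.998, -0.067, 0.003, -0.001]
contact_force: [7.1, 4.5, -13.6]
gripper_width: 0.0153
```

Call:
apply_moves --targets '[{"jaw": -1, "tx": -0.4, "ty": 0.05, "tz": 0, "ax": 0, "ay": 0, "az": 0}, {"jaw": -1, "tx": -0.7, "ty": 0.09, "tz": 0, "ax": 0, "ay": 0, "az": 0}, {"jaw": -1, "tx": -0.7, "ty": 0.09, "tz": 0, "ax": 0, "ay": 0, "az": 0}, {"jaw": -1, "tx": -0.7, "ty": 0.09, "tz": 0, "ax": 0, "ay": 0, "az": 0}]'

```text
t: 7.2
tool_pos: [0.4738, 0.0367, 0.0605]
orientation: [0.998, -0.068, 0.009, -0.002]
contact_force: [31.0, 0.7, -37.3]
gripper_width: 0.015
```

Call:
apply_moves --targets '[{"jaw": -1, "tx": 0.7, "ty": -0.09, "tz": 0, "ax": 0, "ay": 0, "az": 0}, {"jaw": -1, "tx": 0.8, "ty": -0.1, "tz": 0, "ax": 0, "ay": 0, "az": 0}, {"jaw": 0.1, "tx": 0.8, "ty": -0.1, "tz": 0, "ax": 0, "ay": 0, "az": 0}, {"jaw": 0.1, "tx": 0.8, "ty": -0.1, "tz": 0, "ax": 0, "ay": 0, "az": 0}, {"jaw": 0.1, "tx": 0.8, "ty": -0.1, "tz": 0, "ax": 0, "ay": 0, "az": 0}, {"jaw": 0.1, "tx": 0.8, "ty": -0.1, "tz": 5, "ax": 0, "ay": 0, "az": 0}, {"jaw": 0.1, "tx": 0.8, "ty": -0.1, "tz": 10, "ax": 0, "ay": 0, "az": 0}, {"jaw": 0.1, "tx": 0.8, "ty": -0.1, "tz": 15, "ax": 0, "ay": 0, "az": 0}]'

```text
t: 8.0
tool_pos: [0.4716, 0.0349, 0.2103]
orientation: [0.998, -0.068, -0.0, 0.0]
contact_force: [1.7, -0.3, -0.1]
gripper_width: 0.0469
```

```bash
python3 wr.py w5
python3 - <<'E'
from h import *
from station import status
print(status.read_state()["joint_positions"].round(3))
p=(.6048,-.1071,-.13)
c,s=np.cos(p[2]),np.sin(p[2])
for nm,uv in [("bowl1",(430,180)),("bowl2",(508,187)),("jar",(360,163)),("shelf front",(430,211))]:
    X=ray("top",uv,.22)[:2]-p[:2];print(nm,(c*X[0]+s*X[1]).round(3),(-s*X[0]+c*X[1]).round(3))
print(world(p,[[.052,0,.276],[.015,0,.11]]).round(4))
E
```

```text
8.0 [0.4716 0.0349 0.2103] [ 9.977e-01 -6.770e-02 -3.000e-04  0.000e+00] [ 1.7 -0.3 -0.1] 0.04685987947860096
[ 0.064  0.181 -0.273  1.953  0.059  1.003 -1.942]
bowl1 0.107 -0.002
bowl2 0.113 -0.12
jar 0.117 0.107
shelf front 0.059 -0.008
[[ 0.6564 -0.1138  0.276 ]
 [ 0.6197 -0.109   0.11  ]]
```

Call:
apply_moves --targets '[{"jaw": -0.1, "tx": 0, "ty": 0, "tz": 4, "ax": 0, "ay": 0, "az": 0.14}, {"jaw": -0.1, "tx": 0, "ty": -1, "tz": 8, "ax": 0, "ay": 0, "az": 0.28}, {"jaw": -0.1, "tx": 0, "ty": -3, "tz": 12, "ax": 0, "ay": 0, "az": 0.42}, {"jaw": -0.1, "tx": 0, "ty": -5, "tz": 16, "ax": 0, "ay": 0, "az": 0.56}, {"jaw": -0.1, "tx": 3, "ty": -8, "tz": 17, "ax": 0, "ay": 0, "az": 0.7}, {"jaw": -0.1, "tx": 6, "ty": -10, "tz": 17, "ax": 0, "ay": 0, "az": 0.84}, {"jaw": -0.1, "tx": 9, "ty": -12, "tz": 17, "ax": 0, "ay": 0, "az": 0.98}, {"jaw": -0.1, "tx": 12, "ty": -14, "tz": 17, "ax": 0, "ay": 0, "az": 1.12}]' --force 30

```text
t: 8.85
tool_pos: [0.593, -0.106, 0.3789]
orientation: [0.88, 0.475, 0.0, 0.0]
contact_force: [0.1, 0.8, -0.1]
gripper_width: 0.0382
```

Call:
apply_moves --targets '[{"jaw": -0.1, "tx": 2, "ty": -0.4, "tz": 0, "ax": 0, "ay": 0, "az": 0.14}, {"jaw": -0.1, "tx": 4, "ty": -0.8, "tz": 0, "ax": 0, "ay": 0, "az": 0.28}, {"jaw": -0.1, "tx": 6.4, "ty": -0.9, "tz": 0, "ax": 0, "ay": 0, "az": 0.42}, {"jaw": -0.1, "tx": 6.4, "ty": -0.9, "tz": 0, "ax": 0, "ay": 0, "az": 0.45}, {"jaw": -0.1, "tx": 6.4, "ty": -0.9, "tz": 0, "ax": 0, "ay": 0, "az": 0.45}, {"jaw": -0.1, "tx": 6.4, "ty": -0.9, "tz": 0, "ax": 0, "ay": 0, "az": 0.45}]'

```text
t: 9.45
tool_pos: [0.6555, -0.1139, 0.3787]
orientation: [0.754, 0.657, -0.0, 0.0]
contact_force: [-0.5, 1.1, 0.4]
gripper_width: 0.0381
```

```bash
python3 wr.py w6; python3 -c "
from station import status
from h import *
print(status.read_state()['joint_positions'].round(3))
p=(.6048,-.1071,-.13)
print(proj('wrist',world(p,[[.052,.065,.276],[.052,0,.276],[.052,-.065,.276]])).round(0))"
```

```text
9.45 [ 0.6555 -0.1139  0.3787] [ 7.543e-01  6.565e-01 -1.000e-04  1.000e-04] [-0.5  1.1  0.4] 0.03805289630509168
[ 0.298  0.431 -0.312  1.24   0.129  1.489 -0.135]
[[327. 150.]
 [328. 238.]
 [328. 314.]]
```

View pics/w6.png

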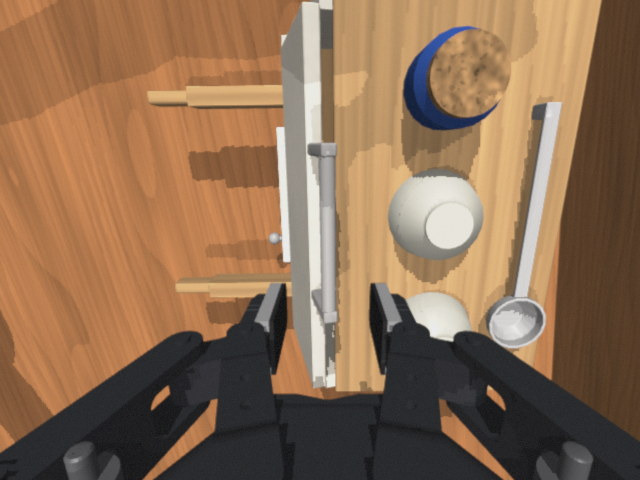

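The wrist view shows the bar from (328,150) to (329,318), as predicted and centred between the fingers. Both supports are out and the bowls are clear of the rear finger. I'll descend and grip.

Call:
apply_moves --targets '[{"jaw": -0.1, "tx": 0, "ty": 0, "tz": -4, "ax": 0, "ay": 0, "az": 0}, {"jaw": -0.1, "tx": 0, "ty": 0, "tz": -7.5, "ax": 0, "ay": 0, "az": 0}, {"jaw": -0.1, "tx": 0, "ty": 0, "tz": -10.5, "ax": 0, "ay": 0, "az": 0}, {"jaw": -0.1, "tx": 0, "ty": 0, "tz": -12.3, "ax": 0, "ay": 0, "az": 0}, {"jaw": -0.1, "tx": 0, "ty": 0, "tz": -12.3, "ax": 0, "ay": 0, "az": 0}]'

```text
t: 10.0
tool_pos: [0.6542, -0.1139, 0.2529]
orientation: [0.754, 0.657, -0.002, -0.002]
contact_force: [-0.8, 0.2, -0.7]
gripper_width: 0.0386
```

Call:
apply_moves --targets '[{"jaw": -1, "tx": 0, "ty": 0, "tz": 0, "ax": 0, "ay": 0, "az": 0}, {"jaw": -1, "tx": 0, "ty": 0, "tz": 0, "ax": 0, "ay": 0, "az": 0}, {"jaw": -1, "tx": 0, "ty": 0, "tz": 0, "ax": 0, "ay": 0, "az": 0}, {"jaw": -1, "tx": 0, "ty": 0, "tz": 0, "ax": 0, "ay": 0, "az": 0}]' --force 30

```text
t: 10.4
tool_pos: [0.6555, -0.1137, 0.2574]
orientation: [0.754, 0.657, -0.0, 0.0]
contact_force: [-6.5, 0.4, 3.9]
gripper_width: 0.0106
```

Run:
```python
from station import status
import numpy as np
s=status.read_state();print(s["tool_pos"].round(4),s["contact_force"].round(1))
# bar arc: shifts (cm) from shut, tool pointing down
u=np.array([np.cos(-.13),np.sin(-.13)])
def bar(q):
    a=np.pi/2-np.radians(15)+q  # angle of board dir from +x, over z, to -x
    d=np.array([np.cos(a),np.sin(a)]);n=np.array([-d[1],d[0]])
    return .17*d+.007*n
b0=bar(0)
prev=np.zeros(3)
for q in np.r_[np.arange(0,1.83,.08),1.83]:
    b=bar(q)-b0;v=100*np.array([b[0]*u[0],b[0]*u[1],b[1]]);print(round(q,2),v.round(2))
```

```text
[ 0.6555 -0.1137  0.2574] [-6.5  0.4  3.9]
0.0 [ 0. -0.  0.]
0.08 [-1.33  0.17  0.24]
0.16 [-2.67  0.35  0.38]
0.24 [-4.02  0.53  0.41]
0.32 [-5.37  0.7   0.33]
0.4 [-6.7   0.88  0.14]
0.48 [-8.02  1.05 -0.16]
0.56 [-9.31  1.22 -0.56]
0.64 [-10.56   1.38  -1.06]
0.72 [-11.77   1.54  -1.67]
0.8 [-12.93   1.69  -2.36]
0.88 [-14.03   1.83  -3.15]
0.96 [-15.06   1.97  -4.03]
1.04 [-16.02   2.09  -4.99]
1.12 [-16.9    2.21  -6.02]
1.2 [-17.7    2.31  -7.12]
1.28 [-18.4    2.41  -8.27]
1.36 [-19.02   2.49  -9.49]
1.44 [-19.53   2.55 -10.74]
1.52 [-19.95   2.61 -12.04]
1.6 [-20.25   2.65 -13.36]
1.68 [-20.46   2.67 -14.71]
1.76 [-20.55   2.69 -16.07]
1.83 [-20.55   2.69 -17.26]
```

Call:
apply_moves --targets '[{"jaw": -1, "tx": -0.66, "ty": 0.09, "tz": 0.13, "ax": 0, "ay": 0, "az": 0}, {"jaw": -1, "tx": -1.33, "ty": 0.17, "tz": 0.24, "ax": 0, "ay": 0, "az": 0}, {"jaw": -1, "tx": -2.0, "ty": 0.26, "tz": 0.32, "ax": 0, "ay": 0, "az": 0}, {"jaw": -1, "tx": -2.67, "ty": 0.35, "tz": 0.38, "ax": 0, "ay": 0, "az": 0}, {"jaw": -1, "tx": -3.35, "ty": 0.44, "tz": 0.4, "ax": 0, "ay": 0, "az": 0}, {"jaw": -1, "tx": -4.02, "ty": 0.53, "tz": 0.41, "ax": 0, "ay": 0, "az": 0}, {"jaw": -1, "tx": -4.7, "ty": 0.61, "tz": 0.37, "ax": 0, "ay": 0, "az": 0}, {"jaw": -1, "tx": -5.37, "ty": 0.7, "tz": 0.33, "ax": 0, "ay": 0, "az": 0}]'

```text
t: 11.2
tool_pos: [0.6023, -0.1069, 0.2594]
orientation: [0.754, 0.657, 0.0, 0.001]
contact_force: [0.7, -0.8, 5.6]
gripper_width: 0.011
```

Call:
apply_moves --targets '[{"jaw": -1, "tx": -1.33, "ty": 0.18, "tz": -0.19, "ax": 0, "ay": 0, "az": 0}, {"jaw": -1, "tx": -2.65, "ty": 0.35, "tz": -0.49, "ax": 0, "ay": 0, "az": 0}, {"jaw": -1, "tx": -3.94, "ty": 0.52, "tz": -0.89, "ax": 0, "ay": 0, "az": 0}, {"jaw": -1, "tx": -5.19, "ty": 0.68, "tz": -1.39, "ax": 0, "ay": 0, "az": 0}, {"jaw": -1, "tx": -6.4, "ty": 0.84, "tz": -2.0, "ax": 0, "ay": 0, "az": 0}, {"jaw": -1, "tx": -7.56, "ty": 0.99, "tz": -2.69, "ax": 0, "ay": 0, "az": 0}, {"jaw": -1, "tx": -8.66, "ty": 1.13, "tz": -3.48, "ax": 0, "ay": 0, "az": 0}, {"jaw": -1, "tx": -9.69, "ty": 1.27, "tz": -4.36, "ax": 0, "ay": 0, "az": 0}]'

```text
t: 12.0
tool_pos: [0.5043, -0.0943, 0.2144]
orientation: [0.754, 0.657, -0.0, -0.0]
contact_force: [-2.1, -0.7, 2.8]
gripper_width: 0.011
```

Call:
apply_moves --targets '[{"jaw": -1, "tx": -0.96, "ty": 0.12, "tz": -0.96, "ax": 0, "ay": 0, "az": 0}, {"jaw": -1, "tx": -1.84, "ty": 0.24, "tz": -1.99, "ax": 0, "ay": 0, "az": 0}, {"jaw": -1, "tx": -2.64, "ty": 0.34, "tz": -3.09, "ax": 0, "ay": 0, "az": 0}, {"jaw": -1, "tx": -3.34, "ty": 0.44, "tz": -4.24, "ax": 0, "ay": 0, "az": 0}, {"jaw": -1, "tx": -3.96, "ty": 0.52, "tz": -5.46, "ax": 0, "ay": 0, "az": 0}, {"jaw": -1, "tx": -4.47, "ty": 0.58, "tz": -6.71, "ax": 0, "ay": 0, "az": 0}, {"jaw": -1, "tx": -4.89, "ty": 0.64, "tz": -8.01, "ax": 0, "ay": 0, "az": 0}, {"jaw": -1, "tx": -5.05, "ty": 0.66, "tz": -8.67, "ax": 0, "ay": 0, "az": 0}]'

```text
t: 12.8
tool_pos: [0.4539, -0.0877, 0.1273]
orientation: [0.754, 0.657, -0.001, -0.0]
contact_force: [0.8, -0.5, 0.0]
gripper_width: 0.0105
```

Call:
apply_moves --targets '[{"jaw": -1, "tx": -0.14, "ty": 0.02, "tz": -0.66, "ax": 0, "ay": 0, "az": 0}, {"jaw": -1, "tx": -0.26, "ty": 0.03, "tz": -1.33, "ax": 0, "ay": 0, "az": 0}, {"jaw": -1, "tx": -0.35, "ty": 0.04, "tz": -2.01, "ax": 0, "ay": 0, "az": 0}, {"jaw": -1, "tx": -0.4, "ty": 0.05, "tz": -2.69, "ax": 0, "ay": 0, "az": 0}, {"jaw": -1, "tx": -0.44, "ty": 0.06, "tz": -3.37, "ax": 0, "ay": 0, "az": 0}, {"jaw": -1, "tx": -0.45, "ty": 0.06, "tz": -4.05, "ax": 0, "ay": 0, "az": 0}, {"jaw": -1, "tx": -0.44, "ty": 0.06, "tz": -4.56, "ax": 0, "ay": 0, "az": 0}, {"jaw": -1, "tx": -0.44, "ty": 0.06, "tz": -4.56, "ax": 0, "ay": 0, "az": 0}]'

```text
t: 13.6
tool_pos: [0.4499, -0.0871, 0.0818]
orientation: [0.754, 0.657, -0.001, -0.001]
contact_force: [-4.9, -3.3, -1.8]
gripper_width: 0.0105
```

Call:
apply_moves --targets '[{"jaw": -1, "tx": 0, "ty": 0, "tz": 0, "ax": 0, "ay": 0, "az": 0}, {"jaw": -0.35, "tx": 0, "ty": 0, "tz": 0, "ax": 0, "ay": 0, "az": 0}, {"jaw": -0.35, "tx": 0, "ty": 0, "tz": 0, "ax": 0, "ay": 0, "az": 0}, {"jaw": -0.35, "tx": 0, "ty": 0, "tz": 0, "ax": 0, "ay": 0, "az": 0}, {"jaw": -0.35, "tx": 0, "ty": 0, "tz": 2, "ax": 0, "ay": 0, "az": 0}, {"jaw": -0.35, "tx": 0, "ty": 0, "tz": 5, "ax": 0, "ay": 0, "az": 0}, {"jaw": -0.35, "tx": 0, "ty": 0, "tz": 9, "ax": 0, "ay": 0, "az": 0}, {"jaw": -0.35, "tx": 0, "ty": 0, "tz": 13, "ax": 0, "ay": 0, "az": 0}]'

```text
t: 14.4
tool_pos: [0.4509, -0.0865, 0.2143]
orientation: [0.753, 0.658, 0.0, -0.0]
contact_force: [0.5, -0.3, 0.1]
gripper_width: 0.0279
```

Call:
apply_moves --targets '[{"jaw": -0.35, "tx": -2, "ty": -4, "tz": 3, "ax": 0, "ay": 0, "az": 0}, {"jaw": -0.35, "tx": -4, "ty": -8, "tz": 6, "ax": 0, "ay": 0, "az": 0}, {"jaw": -0.35, "tx": -6, "ty": -12, "tz": 8, "ax": 0, "ay": 0, "az": 0}, {"jaw": -0.35, "tx": -6, "ty": -16, "tz": 10, "ax": 0, "ay": 0, "az": 0}, {"jaw": -0.35, "tx": -6, "ty": -20, "tz": 10, "ax": 0, "ay": 0, "az": 0}, {"jaw": -0.35, "tx": -6, "ty": -20, "tz": 10, "ax": 0, "ay": 0, "az": 0}]'

```text
t: 15.0
tool_pos: [0.3899, -0.2925, 0.3135]
orientation: [0.756, 0.655, -0.0, 0.002]
contact_force: [0.6, 0.8, -0.1]
gripper_width: 0.0277
```

Run:
```python
from station import status, imaging
import cv2,numpy as np
from h import *
for n in("scene","top"):
    f=imaging.grab_frame(n);cv2.imwrite(f"pics/{n}9.png",f["color"][:,:,::-1])
p=(.6048,-.1071,-.13)
print(proj("top",world(p,[[.015-.17,.065,.103],[.015-.17,-.065,.103]])).round(0),proj("scene",world(p,[[.015-.17,.065,.103],[.015-.17,-.065,.103]])).round(0))
print(status.read_state()["contact_force"].round(1))
a=cv2.imread("pics/top9.png")[40:360,240:600];b=cv2.imread("pics/scene9.png")[100:460,0:440]
cv2.imwrite("pics/end.png",np.hstack([cv2.resize(a,(400,356)),cv2.resize(b,(400,356))]))
```

```text
[[358. 341.]
 [436. 353.]] [[291. 168.]
 [220. 154.]]
[-0.4  0.6 -0.4]
```

View pics/end.png

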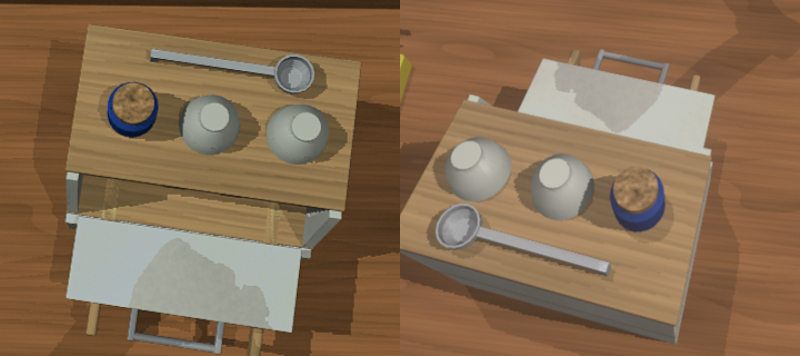

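The flap lies on the supports. The bar images at about (360,342) in the top view and (220,153) to (295,169) in the scene view, within a few pixels of the level prediction. The jar and bowls are still upright in their places, so I'm handing in.

```bash
python3 -c "
from station import ticket
print(ticket.sign_off())"
```

```text
the job is handed in; nothing more can be done
None
```

I pulled both supports out to their stops, right then left. Then I lowered the flap by its steel bar at about 0.8 rad/s until it lay on them, let go, moved the arm away and handed in at about 15 s of robot time.

- **Flap:** in the last pictures from both fixed cameras, the bar appears within about 4 pixels of where a level flap should put it.
- **Jar and bowls:** they look upright and in the same places as at the start, judged by eye.
- **Arm:** it is clear of everything, and the wrist force reads about 0.
- **Door:** the lowered flap hides it in the last pictures. It was shut in the last wrist view before lowering, and nothing touched it.
- **Support travel:** the text gives 90 mm, but the right support moved about 75 mm and the left 77 mm before stopping hard. I take these as fully out. The first pictures showed the supports already standing about 13 mm further out than the text says for pushed in.
- **Refused move:** my first move call was rejected for missing keys, so nothing moved and one wrist picture was wasted.

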